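Fold the jam carton shut and ready the tape dispenser over its seam

ROBOT

A 6-joint arm with a two-finger parallel gripper is mounted at the origin on the work surface. World frame = base frame: x ahead of the robot, y to its left, z up, the work surface at z = 0. Lengths are in m, angles in rad, forces in N, time in s.
With the tool pointing down it reaches from about 0.25 to 0.775 m from the base axis. Payload 8.9 kg.
Tool frame: the origin (TCP) lies on the centre line of the jaws, within the pads' length; the fingertips stand 14 mm ahead of it and the grasp point (between the pads) lies 5 mm behind it; z points along the fingers, y is the line along which they close (so a half turn about z gives the same grasp; the last joint's range is limited). The gripper opens to 85 mm and grips with 20 to 120 N. Pads are 22 mm wide; open, the fingers measure 114 mm over their backs; the gripper's body (76 mm by 85 mm) begins 54 mm behind the grasp point. The pads swing forward as they close: fully open they stand 13 mm farther back than shut.
Start: joints at [-1.352, 0.291, -0.153, 1.127, 0, 1.431], TCP at [0.184, -0.492, 0.245] pointing down, gripper open.
Joint ranges: [-2.52, 2.52], [-0.91, 1.74], [-1.3, 1.37], [-1.96, 2.02], [-1.52, 1.47], [-3.14, 3.14]. Speed limits (rad/s): [2.22, 2.22, 2.79, 3.14, 3.14, 3.14].

INTERFACE

Orientations are given as a unit quaternion [w, x, y, z].
In Python, from bench import arm gives the robot as it stands. The module is installed in compiled form; this text tells all that it offers.
- The arm moves only by the tool drive_tool, never from a script. Its argument "deltas" is a list of rows, each a list of 5 numbers: the finger opening in cm, from 0 to 8.54, then the shift along the tool's x, y, z in cm, then the turn about the tool's z in rad. In form: [[claw, tx, ty, tz, twist], ...]. A call has 1 to 12 rows; each row shifts and turns the commanded pose from where the row before left it, along the tool's axes as they then stand; what a row does not reach is not made up. A row lasts 1/8 s, in which the tool goes at most 62.5 mm and 10.7 degrees, less where a joint would pass 70% of its speed; a pose out of reach is approached as far as the arm can. A call is refused whole if a number of a shift passes 6.25 or a number of a turn 0.188, either way. A call with a gripper value outside its range is refused whole. The fingers move at their own pace and stop on an object; the grip force is fixed at half the most. Time passes only in rows, so rows that do not move let the fingers close. It gives the time, the measured TCP pose, the force, the opening and the grip force at its end, in the units of the state.
- arm.observe(): the state, without advancing time (a new reading comes with each control period).
- arm.read_camera(name): name is "side" or "top"; returns the picture (384x512x3 uint8, blue, green, red); there is no depth.
- arm.camera_params(name): a dict with "fx", "fy", "cx", "cy" (pixels), "dist" ([k1, k2, p1, p2, k3] as OpenCV has them; the pictures are not rectified), "origin" and "attitude" of the camera in the world. Camera axes: x right, y down, z forward; pixel columns grow to the right and rows downward; lengths in m; the calibration is good to about 2 mm. A picture is of the moment at which its call begins. camera_params takes no time and is no camera call.
- arm.sign_off(): hands the job in; it is judged then, once.
The state is a dict: "time_s": time; "qpos": joint angles; "dq": joint speeds; "tau": joint torques, N m; "position": TCP position; "orientation": TCP orientation; "contact_force": force on the tool from outside, world axes, zero at the start; "ft_torque": the same for the moment, N m; "opening": opening from 0.0 (shut) to 1.0 (fully open); "grip_force": force on a finger pad.
Only numpy, scipy, OpenCV 4.12 (cv2) and the standard library are available. Lean on these libraries where they do the work, as an engineer would, in place of code of your own. Each camera call takes 0.05 s, during which the arm holds its last target. There are 200 camera calls.

TASK

Close the packed carton for posting: fold the plain flap down flat first, then the blue-edged flap down flat over it. Then draw the tape dispenser up out of its stand and hold it ready to tape: nose a few centimetres above the middle of the seam, touching neither carton nor stand, the dispenser leaning about halfway between upright and level, in line with the seam, its handle end back towards the robot. Finish still gripping it there, and leave the canister, bowl, spoon and scraper where they are.

Things in the scene. Friction and masses are not known exactly. Their poses are not given: they have to be found in the camera images.
- carton: brown cardboard carton packed with jars, heavy, does not move; 180 mm (its x, along the seam) x 150 mm (its y) x 110 mm high; origin at the centre of its underside, z up; its x axis points roughly away from the robot. The short end flaps are already folded in; two long flaps (176 x 80 x 4 mm) are hinged along its long sides and stand open
- flap_plain (a joint): plain flap, hinged along the carton's -y side (carton y = -75, height 110 mm), rad: 0 = folded flat shut, 1.57 = straight up, more = leaning outward, stop at 2.3. Creased hinge that stays where left (0.03 Nm friction, no spring). Closed: free edge at carton y = +5 mm, top face at height 114 mm
- flap_blue (a joint): angle of the blue-edged flap (24 mm blue band along its free edge), hinged on the carton's +y side along its x axis at carton y = +75 mm, height 114 mm; same sense, size and stiffness as the plain flap; closed, it overlaps the plain flap, its free edge at carton y = -5 mm, top face at 118 mm
- flap_plain_edge (a point): middle of the plain flap's free edge, 80 mm from its hinge
- flap_blue_edge (a point): middle of the blue-edged flap's free edge, 80 mm from its hinge
- seam (a point): middle of the seam once both flaps are shut, at carton x = 0, y = -5, z = 118 mm (fixed to the carton, axes as the carton's); the seam runs along the carton's x axis
- stand: grey plastic stand on a black 130 x 100 x 4 mm foot, fixed to the island; an open-topped pocket 80 (x) x 47 (y) x 76 mm high outside, 5 mm walls and floor; origin at the centre of its underside
- dispenser: red hand-held tape dispenser, 0.2 kg, 180 mm long, upright in the stand, handle up; origin at its nose end (lower end), z from nose to handle. Black nose 36 (x) x 26 (y) x 14 mm; amber roll, 64 mm diameter (axis y), centred at z = 46, 30 mm thick over the side plates; red handle with dark grip 28 (x) x 22 (y) mm, z = 80 to 180 mm. Alike when turned half round its z
- nose (a point): centre of the dispenser's nose end (same as its origin)
- handle_end (a point): top end of the handle, 180 mm from the nose along the dispenser's z axis
- canister: bystander: round steel canister with toggle clasp, 92 mm diameter, 128 mm high, origin under its centre
- bowl: bystander: blue ceramic bowl, 150 mm across, 65 mm high, origin under its centre
- spoon: bystander: wooden spoon lying flat, 250 mm long
- scraper: bystander: green plastic dough scraper lying flat, 90 x 130 x 12 mm
Things that resemble listed ones, but are neither listed nor needed, are in the scene too. Several things have the shape of the carton; the one meant has the colours described above.

How it is judged:
On the way, in this order (a step that is already met when the one before it is completed fails the run):
1. the plain flap is down flat while the blue-edged flap is still open and the dispenser is in its stand (value of joint flap_plain below 0.12 rad and value of joint flap_blue above 0.5 rad and z of nose in the frame of stand below 0.03 m), for 0.2 s.
2. both flaps are down flat and the dispenser is still in its stand (value of joint each of flap_plain, flap_blue below 0.12 rad and z of nose in the frame of stand below 0.03 m), for 0.2 s.
3. the dispenser is out of its stand, in the gripper (z of nose in the frame of stand above 0.085 m and contact force between dispenser and the fingers above 1 N), for 0.1 s.
At the end, for the whole second after the job is handed in: Flaps within 0.12 rad of flat; dispenser still, gripped, off carton and stand; nose within 50 mm along, 25 mm across and 15-100 mm above the seam's middle; tilted 30-60 deg from upright; handle end 30 mm or more robotward of the seam's middle, within 45 mm of the seam line (value of joint each of flap_plain, flap_blue below 0.12 rad and x of nose in the frame of seam between -0.05 and 0.05 m and y of nose in the frame of seam between -0.025 and 0.025 m and z of nose in the frame of seam between 0.015 and 0.1 m and angle between dispenser's own z axis and vertical between 0.52 and 1.05 rad and x of handle_end in the frame of seam below -0.03 m and y of handle_end in the frame of seam between -0.045 and 0.045 m and contact force between dispenser and the fingers above 1 N and contact force between dispenser and carton below 0.2 N and contact force between dispenser and stand below 0.2 N and linear speed of dispenser below 0.05 m/s); the arm keeps its last pose, push and grip.
It fails at once if the canister is moved more than 40 mm (distance of canister from where it was at the start of the episode above 0.04 m).
It fails at once if the bowl is moved more than 40 mm (distance of bowl from where it was at the start of the episode above 0.04 m).
It fails at once if the spoon is moved more than 40 mm (distance of spoon from where it was at the start of the episode above 0.04 m).
It fails at once if the scraper is moved more than 40 mm (distance of scraper from where it was at the start of the episode above 0.04 m).
It also fails if it takes over 61 s, if anything falls off the work surface, if the arm or the gripper's body presses on something with over 40 N, if the wrist force passes 120 N, or if a joint passes its speed limit or range.

## Working session

There is one attempt and no reset: what is moved stays moved. The work goes in short steps, Python scripts to look and compute and a tool call to move; the robot and the scene stay as the last step left them, time stands still between calls to the robot, and variables do not carry over. Pictures are saved under pics/ and viewed, at most 10 in all, crops included, and the job is handed in when it is done.

Besides the shell and the picture viewer there is one more tool, called after "Call:" by a JSON object that holds its "op" and its "data". drive_tool: Moves the arm, as the interface text tells. Its arguments: {"type":"object","properties":{"deltas":{"type":"array"}},"required":["deltas"]}

```bash
mkdir -p pics
python3 - <<'E'
from bench import arm
import cv2
for n in("side","top"):
    cv2.imwrite(f"pics/{n}0.png",cv2.resize(arm.read_camera(n),None,fx=1.5,fy=1.5)); print(arm.camera_params(n))
print(arm.observe())
E
```

```text
{'fx': 455.1654965225491, 'fy': 455.1654965225491, 'cx': 256.7584276475095, 'cy': 188.86514711238001, 'dist': array([0.00199837, 0.        , 0.        , 0.        , 0.        ]), 'origin': array([-0.10065067,  0.6154268 ,  0.87215138]), 'attitude': array([ 0.16204409, -0.3536257 ,  0.83919284, -0.38006045])}
{'fx': 383.1097432183235, 'fy': 383.1097432183235, 'cx': 259.4216583192992, 'cy': 195.24335331754912, 'dist': array([0.03555427, 0.        , 0.        , 0.        , 0.        ]), 'origin': array([ 0.44080425, -0.00132706,  1.21061186]), 'attitude': array([-0.02295295,  0.7118585 , -0.70186644,  0.01068361])}
{'time_s': 0.1, 'qpos': array([-1.35230178e+00,  2.91205733e-01, -1.54006918e-01,  1.12673326e+00,
        1.34412889e-05,  1.43146890e+00]), 'dq': array([ 0.0010273 , -0.00172152,  0.0017899 ,  0.00120128, -0.00016477,
        0.00170501]), 'tau': array([ 1.56532817e-03, -5.37977958e+01,  3.31918395e+01,  9.28006426e-03,
       -2.85847318e-04,  1.19034237e-05]), 'position': array([ 0.18378719, -0.49138842,  0.2448156 ]), 'orientation': array([-5.74609205e-04,  9.84037913e-01,  1.77958015e-01, -1.60310551e-05]), 'contact_force': array([ 0.64547524, -0.35324186, -0.75773657]), 'ft_torque': array([ 0.01342107,  0.01869963, -0.02961241]), 'grip_force': 0.0, 'opening': 1.0020170151868106}
```

View pics/side0.png

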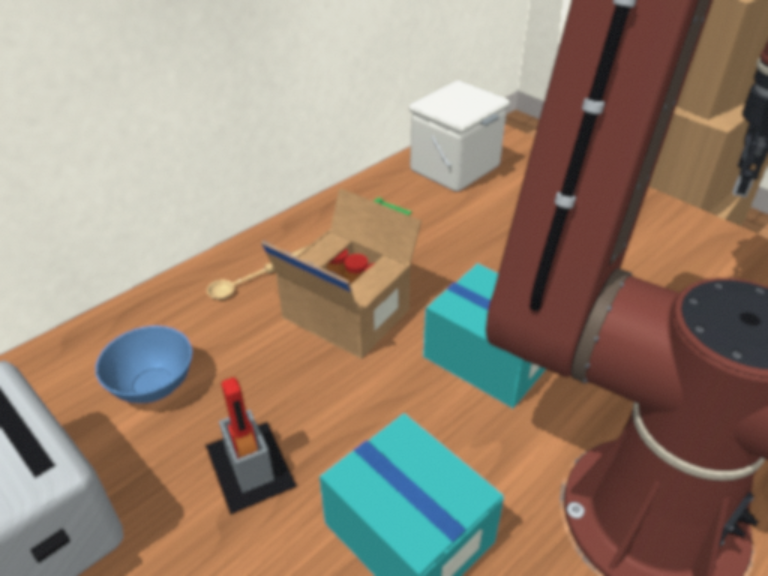

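View pics/top0.png

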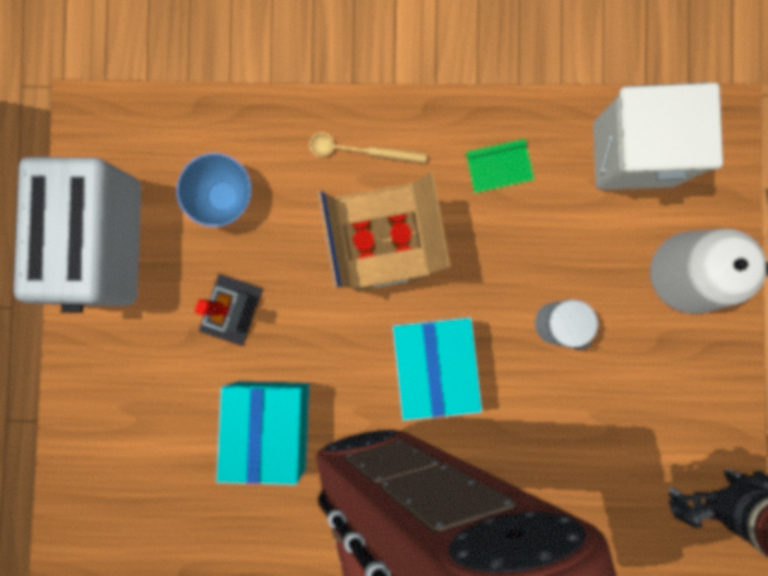

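Side view: carton near (345,270) px, with the blue flap on the near-left and the plain flap up at the back. The stand with the red dispenser is at (245,450). Top view: carton at (387,235), blue edge at left (332,240), plain flap at right (438,225), stand at (232,308), bowl at (214,190), canister at (570,325).

```bash
cat > h.py <<'E'
import cv2,numpy as np
from bench import arm
from scipy.spatial.transform import Rotation as R
def cam(n):
    p=arm.camera_params(n);K=np.array([[p['fx'],0,p['cx']],[0,p['fy'],p['cy']],[0,0,1]])
    q=p['attitude'];return K,p['dist'],p['origin'],R.from_quat(np.r_[q[1:],q[0]])
def proj(n,P):
    K,d,o,r=cam(n);rv=r.inv();return cv2.projectPoints(np.atleast_2d(np.float64(P)),rv.as_rotvec(),-rv.apply(o),K,d)[0][:,0]
def ray(n,uv,z):
    K,d,o,r=cam(n);u=cv2.undistortPoints(np.float64([[uv]]),K,d)[0,0];v=r.apply([*u,1]);return o+v*(z-o[2])/v[2]
def crop(n,x,y,w,h,s,name):
    cv2.imwrite("pics/"+name,cv2.resize(arm.read_camera(n)[y:y+h,x:x+w],None,fx=s,fy=s,interpolation=cv2.INTER_CUBIC))
E
python3 - <<'E'
from h import *
crop("top",120,110,190,130,4,"topc.png"); crop("side",130,120,160,225,2.6,"sidec.png")
E
```

```text
(no output)
```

View pics/topc.png

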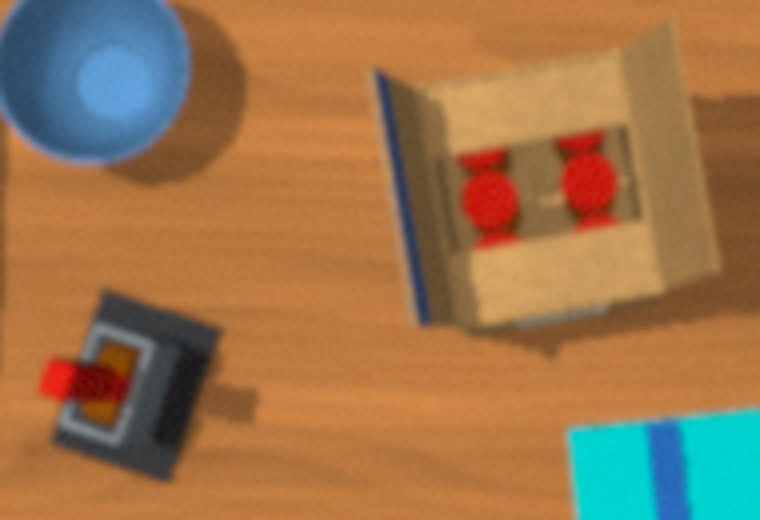

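View pics/sidec.png

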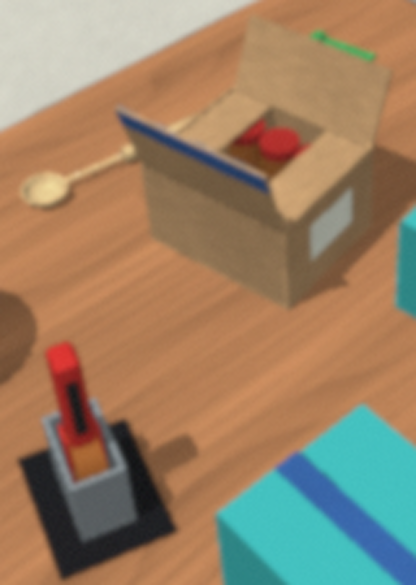

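Top crop: blue free edge runs (376,72) to (420,324), plain free edge (672,24) to (718,272), foot corners (104,290),(222,326),(170,480),(53,440), handle top (58,378). Side crop: blue edge (118,110) to (268,190), plain edge (256,15) to (388,72), box bottom corner (290,306), handle top (62,352).

```bash
cat > fit.py <<'E'
from h import *
from scipy.optimize import least_squares
T=lambda p:np.array(p)/4+[120,110]
S=lambda p:np.array(p)/2.6+[130,120]
def flap(s,a,x,r=.08):
    y=s*(.075-r*np.cos(a));z=(.114 if s>0 else .110)+r*np.sin(a);return [x,y,z]
def W(p,c): return R.from_euler('z',p[2]).apply(c)+[p[0],p[1],0]
def pts(p):
    b=lambda x:flap(1,p[3],x);q=lambda x:flap(-1,p[4],x)
    return [("top",T((376,72)),b(.088)),("top",T((420,324)),b(-.088)),("top",T((672,24)),q(.088)),("top",T((718,272)),q(-.088)),("top",T((664,291)),[-.09,-.075,.11]),
    ("side",S((118,110)),b(.088)),("side",S((268,190)),b(-.088)),("side",S((256,15)),q(.088)),("side",S((388,72)),q(-.088)),
    ("side",S((290,306)),[-.09,.075,0]),("side",S((370,237)),[-.09,-.075,0]),("side",S((153,238)),[.09,.075,0])]
def f(p): return np.ravel([proj(n,W(p,c))[0]-u for n,u,c in pts(p)])
s=least_squares(f,[.45,0,.1,1.9,1.9],loss='soft_l1');print("carton",s.x.round(4));print(f(s.x).reshape(-1,2).round(1).tolist())
st=[("top",T((104,290)),[.065,.05,.004]),("top",T((222,326)),[.065,-.05,.004]),("top",T((170,480)),[-.065,-.05,.004]),("top",T((53,440)),[-.065,.05,.004]),
("top",T((100,323)),[.04,.0235,.08]),("top",T((155,340)),[.04,-.0235,.08]),("top",T((118,446)),[-.04,-.0235,.08]),("top",T((60,430)),[-.04,.0235,.08]),
("side",S((22,460)),[.065,.05,.004]),("side",S((125,422)),[.065,-.05,.004]),("side",S((175,530)),[-.065,-.05,.004]),("side",S((62,577)),[-.065,.05,.004])]
g=lambda p:np.ravel([proj(n,W(p,c))[0]-u for n,u,c in st])
s2=least_squares(g,[.3,.3,-.3],loss='soft_l1');print("stand",s2.x.round(4));print(g(s2.x).reshape(-1,2).round(1).tolist())
# handle top
k=least_squares(lambda P:np.r_[proj("top",P)[0]-T((56,378)),proj("side",P)[0]-S((62,352))],[.3,.3,.19]);print("handle",k.x.round(4),k.fun.round(1))
for nm,uv,z in(("bowl",(214,190),.065),("can",(572,325),.128),("tealR",(440,370),.11),("tealL",(262,435),.11),("scraper",(500,165),.01)):print(nm,ray("top",np.array(uv)/1.5,z).round(3))
E
python3 fit.py
```

```text
carton [0.6026 0.0323 0.1874 1.8583 1.9935]
[[-1.2, -0.9], [-1.2, 0.5], [-0.0, -1.4], [-0.0, 0.5], [0.1, 0.7], [0.1, -0.9], [-0.2, -4.6], [-1.2, 0.0], [2.3, -0.2], [0.1, 2.0], [1.3, -4.3], [0.1, 0.4]]
stand [ 0.459   0.3519 -0.3078]
[[-0.1, -0.8], [0.3, 0.2], [-0.2, 0.8], [-1.0, 0.7], [-1.4, -0.4], [-0.2, 0.4], [0.1, -0.4], [-0.4, -1.5], [-1.0, -0.7], [1.0, -2.0], [1.8, -0.1], [0.4, 0.8]]
handle [0.4607 0.3529 0.1871] [-0.3 -0.3  0.3  0. ]
bowl [0.698 0.375 0.065]
can [ 0.437 -0.324  0.128]
tealR [ 0.348 -0.081  0.11 ]
tealL [0.22  0.255 0.11 ]
scraper [ 0.77  -0.209  0.01 ]
```

Call:
{"op": "drive_tool", "data": {"deltas": [[0,0,0,0,0.086],[0,0,0,0,0.086],[0,5,-2.7,0,0],[0,5,-2.7,0,0],[0,5,-2.7,0,0],[0,5,-2.7,0,0],[0,5,-2.7,0,0],[0,5,-2.7,0,0],[0,5,-2.7,0,0],[0,5,-2.7,0,0],[0,5,-2.7,0,0],[0,5,-2.7,0,0]]}}

```text
time_s: 1.7
position: [0.6266, -0.1326, 0.2451]
orientation: [0.0, 0.996, 0.093, -0.0]
contact_force: [0.3, -1.4, 0.0]
opening: -0.004
grip_force: 0.0
```

```bash
cat >> h.py <<'E'
def where(cx=.6026,cy=.0323,yaw=.1874):
    s=arm.observe();q=s['orientation'];r=R.from_quat(np.r_[q[1:],q[0]]);a=r.as_matrix()
    c=R.from_euler('z',-yaw).apply(s['position']-[cx,cy,0])
    print('t',s['time_s'],'rel',c.round(4),'world',s['position'].round(4),'toolx ang',np.arctan2(a[1,0],a[0,0]).round(3),'zdir',a[:,2].round(3),'F',s['contact_force'].round(1),'op',s['opening'],'grip',s['grip_force'],'q',s['qpos'].round(2))
E
python3 -c "
from h import *
where()"
```

```text
t 1.7 rel [-0.0071 -0.1665  0.2451] world [ 0.6266 -0.1326  0.2451] toolx ang 0.186 zdir [-0. -0. -1.] F [ 0.3 -1.4  0. ] op -0.003823783483912841 grip 0.0 q [-0.32  0.52  0.19  1.25 -0.    2.63]
```

Call:
{"op": "drive_tool", "data": {"deltas": [[0,0.7,0,3.3,0],[0,0,0,3.3,0],[0,0,-2.6,0,0],[0,0,-2.6,0,0],[0,0,-1.4,-0.2,0],[0,0,-1.4,-0.3,0],[0,0,-1.4,0.4,0],[0,0,-1.4,0.6,0],[0,0,-0.9,0.8,0],[0,0,-0.9,0.8,0],[0,0,-0.4,0.8,0],[0,0,-0.4,0.8,0]]}}

```text
time_s: 3.2
position: [0.6074, -0.0009, 0.1416]
orientation: [-0.0, 0.996, 0.093, -0.0]
contact_force: [-0.3, -0.3, 0.2]
opening: -0.001
grip_force: 0.3
```

Call:
{"op": "drive_tool", "data": {"deltas": [[0,0,-0.2,0.7,0],[0,0,-0.1,0.7,0],[0,0,0,0.1,0],[0,0,0,0,0],[0,0,0,0,0]]}}

```text
time_s: 3.82
position: [0.607, 0.0018, 0.128]
orientation: [-0.0, 0.996, 0.093, 0.0]
contact_force: [-3.2, 0.5, 8.8]
opening: 0.002
grip_force: 4.6
```

```bash
python3 -c "
from h import *
where()
crop('side',150,100,170,170,3,'s2.png')"
```

```text
t 3.825 rel [-0.0014 -0.0307  0.128 ] world [0.607  0.0018 0.128 ] toolx ang 0.186 zdir [ 0.  0. -1.] F [-3.2  0.5  8.8] op 0.0018311656891004328 grip 4.586139488767458 q [-0.12  0.53 -0.11  0.93  0.    2.84]
```

View pics/s2.png

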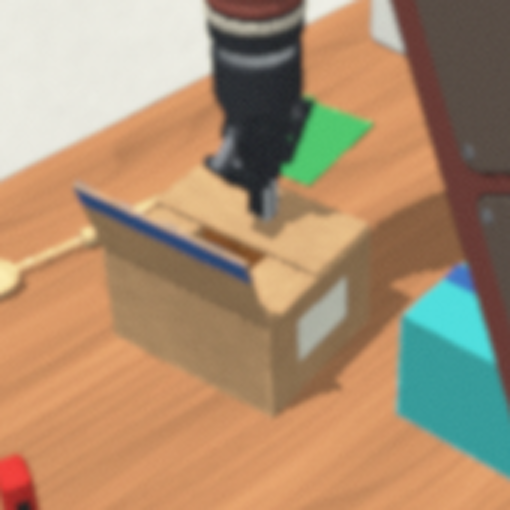

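Plain flap is flat: it lies level at about (285,215), with the fingertips on it and the blue flap still open at (165,240). Now the blue flap.

Call:
{"op": "drive_tool", "data": {"deltas": [[0,0,0,-6,0],[0,0,0,-5.2,0],[0,0,-5,0,0],[0,0,-5,0,0],[0,0,-5,0,0],[0,0,-4.7,0,0],[0,0,0,0,0],[0,0,0,3,0],[0,0,0,2.6,0],[0,0,0,0,0]]}}

```text
time_s: 5.12
position: [0.5707, 0.1883, 0.1815]
orientation: [-0.002, 0.995, 0.097, -0.002]
contact_force: [-0.7, 1.3, 0.4]
opening: 0.002
grip_force: 0.0
```

```bash
python3 -c "
from h import *
where()"
```

```text
t 5.125 rel [-0.0023  0.1592  0.1815] world [0.5707 0.1883 0.1815] toolx ang 0.195 zdir [-0.005  0.004 -1.   ] F [-0.7  1.3  0.4] op 0.0018597866142812957 grip 0.0 q [ 0.19  0.48 -0.04  1.05  0.01  3.14]
```

Call:
{"op": "drive_tool", "data": {"deltas": [[0,0,2.6,0,0],[0,0,2.6,0,0],[0,0,1,-0.3,0],[0,0,1.1,-0.3,0],[0,0,1.4,0.4,0],[0,0,1.4,0.6,0],[0,0,0.9,0.8,0],[0,0,0.9,0.8,0],[0,0,0.4,0.8,0],[0,0,0.4,0.8,0],[0,0,0.2,0.7,0],[0,0,0.1,0.5,0]]}}

```text
time_s: 6.62
position: [0.5969, 0.0623, 0.1341]
orientation: [-0.003, 0.995, 0.098, -0.0]
contact_force: [-0.5, -0.3, 1.0]
opening: -0.003
grip_force: 0.2
```

Call:
{"op": "drive_tool", "data": {"deltas": [[0,0,0,0.3,0],[0,0,0,0,0],[0,0,0,0,0]]}}

```text
time_s: 7.0
position: [0.597, 0.0623, 0.132]
orientation: [-0.003, 0.995, 0.098, -0.0]
contact_force: [-3.2, -0.8, 6.2]
opening: -0.0
grip_force: 2.9
```

```bash
python3 -c "
from h import *
where()"
```

```text
t 7.0 rel [1.00e-04 3.05e-02 1.32e-01] world [0.597  0.0623 0.132 ] toolx ang 0.197 zdir [-0.001  0.005 -1.   ] F [-3.2 -0.8  6.2] op -0.0004270212004224298 grip 2.893601012669933 q [-0.02  0.51 -0.12  0.94  0.01  2.92]
```

Call:
{"op": "drive_tool", "data": {"deltas": [[0,0,0,-5,0],[0,0,0,-5,0],[3,0,0,0,-0.176],[3,0,0,0,-0.176],[5,0,0,0,-0.176],[5,0,0,0,-0.176],[5,0,0,0,-0.176],[5,0,0,0,-0.176],[5,0,0,0,-0.176],[5,0,0,0,-0.176],[5,0,0,0,-0.176],[5,0,0,0,-0.176]]}}

```text
time_s: 8.5
position: [0.5973, 0.062, 0.2315]
orientation: [-0.002, 0.556, 0.831, 0.002]
contact_force: [0.4, -0.8, -0.3]
opening: 0.586
grip_force: 0.0
```

Call:
{"op": "drive_tool", "data": {"deltas": [[5,0,0,0,-0.176],[5,0,0,0,-0.176],[5,0,0,0,-0.176],[5,0,0,0,-0.176],[5,0,0,0,-0.176],[5,0,0,-1,0],[5,4,4.2,0,0],[5,4,4.2,0,0],[5,4,4.2,0,0],[5,4,4.2,0,0],[5,3,4,0,0],[5,0,0,0,0]]}}

```text
time_s: 10.0
position: [0.4772, 0.3203, 0.2438]
orientation: [-0.001, 0.152, 0.988, 0.003]
contact_force: [-0.1, -0.6, -0.2]
opening: 0.587
grip_force: 0.0
```

```bash
python3 -c "
from h import *
where(.4607,.3529,-.3078)
crop('top',100,90,220,160,3.5,'t3.png')"
```

```text
t 10.0 rel [ 0.0256 -0.0261  0.2438] world [0.4772 0.3203 0.2438] toolx ang 2.836 zdir [-0.     0.006 -1.   ] F [-0.1 -0.6 -0.2] op 0.5873226365041573 grip 0.0 q [ 0.46  0.38 -0.02  1.16  0.01  0.77]
```

View pics/t3.png

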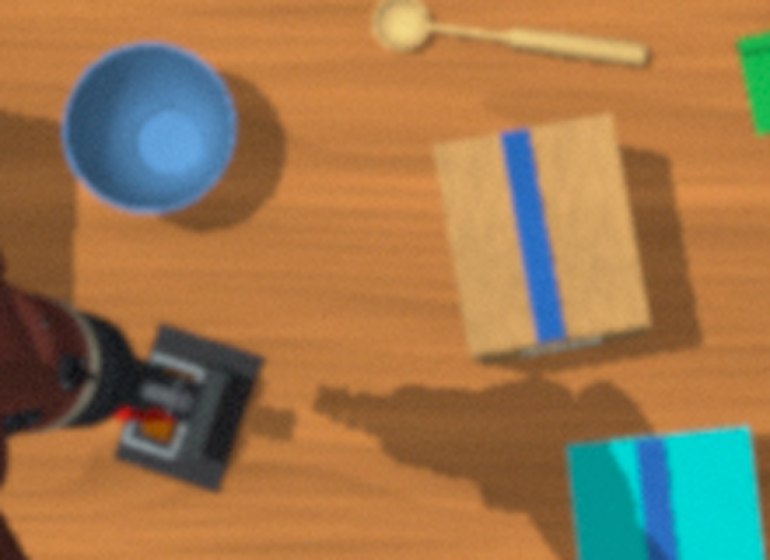

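Carton is closed with the blue band on top at (533,235) in the crop; the gripper is beside the stand at (150,440). Finish the approach and grasp.

Call:
{"op": "drive_tool", "data": {"deltas": [[6,2.6,2.6,0,0],[6,0,0,0,0],[6,0,0,3,0],[6,0,0,3,0],[6,0,0,3,0],[6,0,0,1.2,0],[6,0,0,0,0]]}}

```text
time_s: 10.92
position: [0.4617, 0.3495, 0.1412]
orientation: [-0.001, 0.153, 0.988, 0.002]
contact_force: [0.4, -0.4, 0.7]
opening: 0.703
grip_force: 0.0
```

```bash
python3 -c "
from h import *
where(.4607,.3529,-.3078)
for p in((434,147),(613,115),(650,326),(475,356)):print(ray('top',np.array(p)/3.5+[100,90],.118).round(4))
crop('side',130,200,130,150,4,'s4.png')"
```

```text
t 10.925 rel [ 0.0019 -0.0029  0.1412] world [0.4617 0.3495 0.1412] toolx ang 2.835 zdir [-0.002  0.005 -1.   ] F [ 0.4 -0.4  0.7] op 0.702615327703702 grip 0.0 q [ 0.52  0.47 -0.18  0.93  0.01  0.83]
[0.6736 0.1227 0.118 ]
[ 0.7017 -0.0242  0.118 ]
[ 0.5283 -0.0566  0.118 ]
[0.5019 0.086  0.118 ]
```

View pics/s4.png

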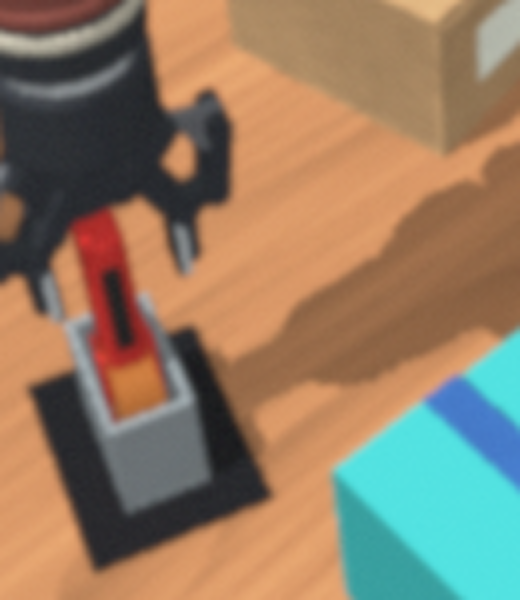

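Handle at (105,270) stands between the open fingers, well clear of both. Closing and lifting until the nose is just below the rim.

Call:
{"op": "drive_tool", "data": {"deltas": [[0,0.2,0.3,0,0],[0,0,0,0,0],[0,0,0,0,0],[0,0,0,0,0],[0,0,0,0,0],[0,0,0,0,0],[0,0,0,-1,0],[0,0,0,-1.5,0],[0,0,0,-1.5,0],[0,0,0,-1.5,0],[0,0,0,0,0]]}}

```text
time_s: 12.35
position: [0.4612, 0.354, 0.1979]
orientation: [0.0, 0.152, 0.988, 0.003]
contact_force: [0.2, 0.3, -1.4]
opening: 0.248
grip_force: 58.9
```

```bash
python3 -c "
from h import *
where(.459,.3519,-.3078)
crop('side',120,170,140,150,4,'s5.png')"
```

```text
t 12.35 rel [0.0015 0.0027 0.1979] world [0.4612 0.354  0.1979] toolx ang 2.836 zdir [ 0.001  0.007 -1.   ] F [ 0.2  0.3 -1.4] op 0.2483323376014895 grip 58.94819140434265 q [ 0.53  0.42 -0.09  1.06  0.01  0.83]
```

View pics/s5.png

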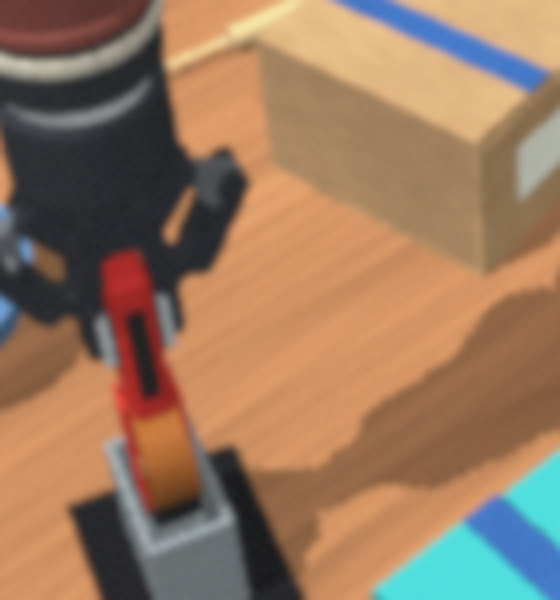

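Call:
{"op": "drive_tool", "data": {"deltas": [[0,1,0,0,0],[0,1,0,0,0],[0,0.7,0,0,0],[0,0.7,0,0,0],[0,0.7,0,0,0],[0,0.7,0,0,0],[0,0,0,0,0]]}}

```text
time_s: 13.28
position: [0.4141, 0.368, 0.1963]
orientation: [-0.001, 0.152, 0.988, 0.002]
contact_force: [3.0, -1.9, -2.7]
opening: 0.25
grip_force: 59.0
```

Call:
{"op": "drive_tool", "data": {"deltas": [[0,0.7,0,0,0],[0,0.7,0,0,0],[0,0.7,0,0.2,0],[0,0.7,0,0.2,0],[0,0.7,0,0.3,0],[0,0,0,0,0]]}}

```text
time_s: 14.02
position: [0.3806, 0.3788, 0.1894]
orientation: [-0.001, 0.152, 0.988, 0.003]
contact_force: [3.1, -1.4, -1.5]
opening: 0.25
grip_force: 59.3
```

```bash
python3 -c "
from h import *
where(.459,.3519,-.3078)
crop('side',120,170,140,150,4,'s6.png')"
```

```text
t 14.025 rel [-0.0828  0.0019  0.1894] world [0.3806 0.3788 0.1894] toolx ang 2.837 zdir [-0.002  0.006 -1.   ] F [ 3.1 -1.4 -1.5] op 0.2500496920229861 grip 59.33320999145508 q [ 0.64  0.35 -0.22  1.    0.01  0.95]
```

View pics/s6.png

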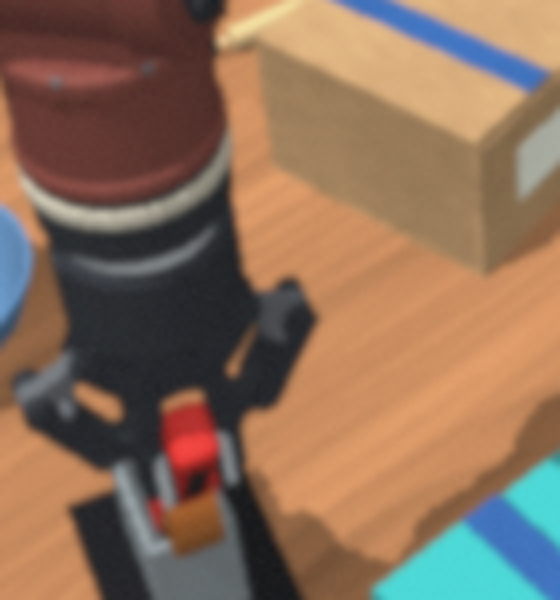

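Call:
{"op": "drive_tool", "data": {"deltas": [[0,0.7,0,0.3,0],[0,0.7,0,0.4,0],[0,0.7,0,0.4,0],[0,0.6,0,0.4,0],[0,0.5,0,0.4,0],[0,0,0,0,0],[0,0,0,-2,0],[0,0,0,-3,0],[0,0,0,-4,0],[0,0,0,-4,0],[0,0,0,-2,0],[0,0,0,0,0]]}}

```text
time_s: 15.58
position: [0.3505, 0.3878, 0.3212]
orientation: [-0.001, 0.152, 0.988, 0.003]
contact_force: [-0.1, 0.2, -2.2]
opening: 0.25
grip_force: 59.8
```

```bash
python3 -c "
from h import *
where(.6014,.032,.1874)
crop('side',110,90,160,200,3,'s7.png')"
```

```text
t 15.575 rel [-0.1802  0.3963  0.3212] world [0.3505 0.3878 0.3212] toolx ang 2.837 zdir [-0.002  0.007 -1.   ] F [-0.1  0.2 -2.2] op 0.24956692056522622 grip 59.81345593929291 q [ 0.69  0.25 -0.    1.31  0.01  1.  ]
```

View pics/s7.png

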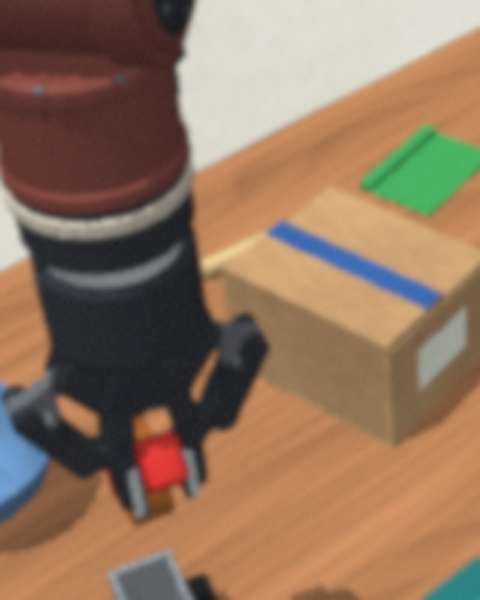

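Dispenser is out of the stand and held tilted: handle end at (162,462) facing the robot, carton still shut. Now carrying it to the seam.

Call:
{"op": "drive_tool", "data": {"deltas": [[0,0,0,0,-0.123],[0,0,0,0,-0.123],[0,0,0,0,-0.123],[0,0,0,0,-0.123],[0,-1,-5,0,0],[0,-1,-5,0,0],[0,-1,-5,0,0],[0,-1,-5,0,0],[0,-1,-5,0,0],[0,-1,-5,0,0],[0,-1,-5,0,0],[0,-0.6,-5,0,0]]}}

```text
time_s: 17.12
position: [0.4993, 0.0072, 0.3165]
orientation: [-0.002, -0.093, 0.996, 0.003]
contact_force: [0.0, 0.9, -0.5]
opening: 0.249
grip_force: 60.0
```

```bash
cat > disp.py <<'E'
from h import *
where(.6014,.032,.1874)
for n in("side","top"):
    im=arm.read_camera(n); h=cv2.cvtColor(im,cv2.COLOR_BGR2HSV)
    for nm,m in(("red",((h[...,0]<6)|(h[...,0]>174))&(h[...,1]>200)&(h[...,2]>110)),("blue",(h[...,0]>105)&(h[...,0]<125)&(h[...,1]>150)&(h[...,2]>60))):
        k,l,s,c=cv2.connectedComponentsWithStats(m.astype(np.uint8))
        print(n,nm,[(s[i].tolist(),c[i].round(1).tolist()) for i in range(1,k) if s[i,4]>25])
E
python3 disp.py
```

```text
t 17.125 rel [-0.1049 -0.0054  0.3165] world [0.4993 0.0072 0.3165] toolx ang -2.955 zdir [-0.004  0.006 -1.   ] F [ 0.   0.9 -0.5] op 0.24904495908322383 grip 59.97362673282623 q [-0.14  0.22 -0.07  1.29  0.01 -0.32]
side red []
side blue [([202, 166, 52, 25, 167], [228.5, 178.1]), ([301, 190, 35, 21, 164], [319.1, 199.7]), ([238, 296, 71, 63, 809], [273.8, 327.6])]
top red []
top blue [([166, 261, 8, 60, 313], [169.5, 290.3])]
```

Call:
{"op": "drive_tool", "data": {"deltas": [[0,0,0,2,0],[0,0,0,2,0],[0,0,0,1.6,0],[0,0,0,0,0],[0,0,0,0,0]]}}

```text
time_s: 17.85
position: [0.4995, 0.0092, 0.2624]
orientation: [-0.001, -0.093, 0.996, 0.003]
contact_force: [-0.4, 0.1, -1.5]
opening: 0.247
grip_force: 60.2
```

```bash
cat > d2.py <<'E'
from h import *
where(.6014,.032,.1874)
def W(c): return R.from_euler('z',.1874).apply(c)+[.6014,.032,0]
s=arm.observe();g=R.from_euler('z',-.1874).apply(s['position']-[.6014,.032,0])+[0,0,.005]
for t in(35,48,60):
    a=np.radians(t);u=np.array([-np.sin(a),0,np.cos(a)]);print(t,[(n,proj(n,W([g+40*u/1e3,g-.094*u,g-.14*u])).round(0).tolist()) for n in("side","top")])
for n in("side","top"):
    im=arm.read_camera(n); np.save(n,im); h=cv2.cvtColor(im,cv2.COLOR_BGR2HSV)
    for nm,m in(("red",((h[...,0]<5)|(h[...,0]>172))&(h[...,1]>180)&(h[...,2]>45)),("amber",(h[...,0]>8)&(h[...,0]<18)&(h[...,1]>205)&(h[...,2]>60))):
        k,l,st,c=cv2.connectedComponentsWithStats(m.astype(np.uint8))
        print(n,nm,[(st[i].tolist(),c[i].round(1).tolist()) for i in range(1,k) if st[i,4]>12])
E
python3 d2.py
```

```text
t 17.85 rel [-0.1044 -0.0035  0.2624] world [0.4995 0.0092 0.2624] toolx ang -2.954 zdir [-0.002  0.006 -1.   ] F [-0.4  0.1 -1.5] op 0.2465395753633956 grip 60.21000266075134 q [-0.13  0.23 -0.18  1.15  0.01 -0.32]
35 [('side', [[273.0, 133.0], [246.0, 161.0], [238.0, 169.0]]), ('top', [[264.0, 198.0], [259.0, 172.0], [257.0, 164.0]])]
48 [('side', [[276.0, 137.0], [241.0, 154.0], [230.0, 159.0]]), ('top', [[264.0, 201.0], [258.0, 165.0], [256.0, 154.0]])]
60 [('side', [[278.0, 140.0], [237.0, 147.0], [224.0, 149.0]]), ('top', [[264.0, 203.0], [257.0, 160.0], [254.0, 147.0]])]
side red [([267, 129, 9, 15, 84], [270.5, 135.6]), ([227, 140, 29, 26, 275], [242.8, 153.3])]
side amber []
top red []
top amber []
```

```bash
python3 -c "
from bench import arm
print(arm.sign_off())"
```

```text
the job is handed in; nothing more can be done
None
```

I handed the job in without seeing a verdict. Both flaps are folded flat, blue over plain. The dispenser is still gripped, tilted about 47° in line with the seam, its handle end back towards the robot and its nose about 55 mm above the seam's middle (tilt and nose position estimated from the side camera and arm pose). I never drove near the bystanders.

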